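Draw back the grease gun follower for a new cartridge

ROBOT

A 7-joint arm with a two-finger parallel gripper is mounted at the origin on the work surface. World frame = base frame: x ahead of the robot, y to its left, z up, the work surface at z = 0. Lengths are in mm, angles in rad, forces in N, time in s.
With the tool pointing down it reaches from about 400 to 875 mm from the base axis. Payload 19.3 kg.
Tool frame: the origin (TCP) lies at the very end of the fingers, on their centre line; the grasp point (between the pads) lies 19 mm behind it (grip_point_offset is the z of the grasp point in the tool frame, in mm); z points along the fingers, y is the line along which they close (so a half turn about z gives the same grasp; the last joint's range is limited). The gripper opens to 85 mm and grips with 20 to 120 N. Pads are 22 mm wide; open, the fingers measure 114 mm over their backs; the gripper's body (76 mm by 85 mm) begins 54 mm behind the grasp point. The pads swing forward as they close: fully open they stand 13 mm farther back than shut.
Start: joints at [1.102, 0.521, -0.036, 1.599, 0.021, 1.021, -0.113], TCP at [242.668, -575.958, 231.291] pointing down, gripper open.
Joint ranges: [-2.91, 2.91], [-0.3, 2.13], [-1.5, 1.42], [0.17, 2.43], [-1.26, 4.41], [0.16, 1.93], [-2.52, 2.52]. Speed limits (rad/s): [1.89, 1.89, 2.39, 2.39, 3.01, 3.01, 3.01].

INTERFACE

Orientations are given as a 3x3 rotation matrix whose columns are the frame's x, y, z axes.
In Python, from workcell import movep, movel, goto_joints, open_gripper, clamp, wait, inverse_kinematics, read_state, camera, PlanningError, finish_job, grip_point_offset gives the robot as it stands. Calls block until the motion is done:
- movep(position, orientation): joint-space move of the TCP to a pose.
- movel(position, frame=None, max_speed=150, guard=None): straight line of the TCP; frame=None keeps the orientation; max_speed is the mean speed in mm/s. With guard (N) it stops when the force on the tool has changed by that much, and returns True; else False.
- goto_joints(angles): joint-space move.
- open_gripper() and clamp(): open the fingers fully, or close them until they stop; the grip force is fixed at half the most.
- wait(seconds).
- inverse_kinematics(position, orientation): joint angles nearest the present ones, or None.
- read_state(): the state.
- camera(name): name is "scene" or "side" or "wrist"; returns a dict with "image" (384x512x3 uint8, blue, green, red), "range_z" (384x512 float32, mm along the optical axis (not along the pixel's ray), 0 where there is no reading), "fx", "fy", "cx", "cy" (pixels), "cam_to_world" (4x4, takes a point from camera to world coordinates). Camera axes: x right, y up, looking along -z (the intrinsics and any distortion apply to the point x, -y, -z); pixel columns grow to the right and rows downward; lengths in mm; the calibration is good to about 2 mm. A picture is of the moment at which its call begins.
A pose or a line that the arm cannot do raises PlanningError and nothing moves.
- finish_job(): hands the job in; it is judged then, once.
The state is a dict: "time": time; "qpos": joint angles; "qvel": joint speeds; "joint_efforts": joint torques, N m; "eef_pos": TCP position; "tool_rot": TCP orientation; "ft_force": force on the tool from outside, world axes, zero at the start; "torque": the same for the moment, N m; "finger_gap": finger opening in mm; "gripper_force": force on a finger pad.
Only numpy, scipy, OpenCV 4.12 (cv2) and the standard library are available. Lean on these libraries where they do the work, as an engineer would, in place of code of your own. Each camera call takes 0.05 s, during which the arm holds its last target. There are 200 camera calls.

TASK

I'm changing the cartridge in the small grease gun; its head is already off. Lift the barrel off the two hooks of its stand, set it down in the loading cradle (do not drop it) with the pull knob outside the slotted end plate, and let go. Then pull the knob straight out against the follower spring until the dark groove in the rod has just come clear of the cap's guide boss, and finish holding it there so I can slip the cartridge in; leave the other things on the counter where they are.

Things in the scene. Friction and masses are not known exactly. Their poses are not given: they have to be found in the camera images.
- gun: Loose grease gun barrel without head, 0.45 to 0.7 kg: steel tube 40 mm in diameter, 150 mm long. Origin: middle of the tube, on its axis. Its y axis runs along the tube to the closed end; all is round about it and the barrel may roll. Along y: open mouth at -75 mm; end cap (diameter 44 mm) +68 to +85; guide boss (diameter 18 mm) +85 to +109; then the 10 mm follower rod with the knob.
- rod (a joint): How far the follower rod is pulled out, m: 0 at rest (home), end stop at 0.115. A spring draws it home with 5 N at 0, 1 N more every 10 mm, so 14 N at the mark; let go, it runs home. The mark is a dark groove 6 mm wide round the rod, hidden inside the guide boss at first: it begins to show at 0.084 and is just wholly clear of the boss at 0.090.
- knob (a point): Centre of the round steel pull knob on the outer end of the rod, on the barrel's axis: 32 mm in diameter, 20 mm long along the axis; 135 mm from the barrel's origin along its y axis at rest, and farther by the rod's pull.
- stand: Fixed bench stand, origin on the counter under the barrel. Two upturned hooks at y = -50 and +50 mm of its frame carry the barrel along its y axis, the barrel's axis 165 mm above the counter, knob towards +y. They are open at the top: the barrel lifts straight up. The hook tips, 30 mm to the -x side, end 7 mm above the axis height; the uprights, 58 mm to the +x side, 4 mm above it.
- cradle: Fixed cradle, origin on the counter. Vee saddles at y = -50 and +40 mm (12 mm thick) carry the barrel along its y axis, barrel axis 60 mm up, knob to +y. End plate at y = 85 to 91 mm, 75 mm high, with a 26 mm slot open at the top for the guide boss: cap inside, knob outside. The barrel's origin may lie at y = -24 to 0 mm; pulled by the knob it slides until the cap bears on the plate (0).
- light: Bystander: black bakelite inspection light with a wire guard, lying down, 290 mm long, 54 mm high; origin on the counter under its middle.
- socket: Bystander: spare bayonet lamp socket, standing, 33 mm in diameter, 41 mm high; origin at its foot.
- feeler: Bystander: closed feeler gauge block of brushed steel, 100 x 13 x 16 mm, lying flat; origin at its underside.
- race: Bystander: nickel-plated bearing race, ring of 52 mm outer diameter, 15 mm high, lying flat; origin at its underside.
- spacer: Bystander: amber plastic spacer ring, 36 mm in diameter, 10 mm high, lying flat; origin at its underside.
- cartridge: Bystander: the new grease cartridge, standing, 34 mm in diameter, 96 mm high; origin at its foot.
- head: Bystander: the gun's unscrewed cast head with pump lever and nozzle, lying, about 90 x 230 mm, 42 mm high; origin on the counter under the casting.
Not all that is in view belongs to the job. Leave any green or purple look-alike of the gun alone. What is shaped like the cradle but yellow is not meant.

How it is judged (in metres and radians):
On the way, in this order (a step that is already met when the one before it is completed fails the run):
1. the barrel is lifted up and off the hooks in the gripper (z of gun in the frame of stand above 0.19 m and contact force between gun and stand below 0.05 N and contact force between the fingers and gun above 1 N), for 0.2 s.
2. the barrel lies in both saddles of the cradle, knob outside the end plate, rod at rest, let go (z of gun in the frame of cradle between 0.056 and 0.064 m and x of gun in the frame of cradle between -0.004 and 0.004 m and y of gun in the frame of cradle between -0.027 and 0.003 m and angle between the y axis of gun and the y axis of cradle, either way round below 0.06 rad and y of knob in the frame of cradle above 0.1 m and contact force between the fingers and gun below 0.05 N and linear speed of gun below 0.02 m/s and value of joint rod below 0.01 m), for 0.2 s.
At the end, for the whole second after the job is handed in: The barrel lies in both saddles of the cradle (its axis within 5 mm of its place sideways and in height and within 0.07 rad of the cradle's direction, end cap inside the end plate), and the gripper holds the rod pulled out 86 to 100 mm (groove just clear of the boss) through the last second (value of joint rod between 0.086 and 0.1 m and contact force between the fingers and rod above 2 N and z of gun in the frame of cradle between 0.055 and 0.065 m and x of gun in the frame of cradle between -0.005 and 0.005 m and y of gun in the frame of cradle between -0.027 and 0.004 m and angle between the y axis of gun and the y axis of cradle, either way round below 0.07 rad); the arm keeps its last pose, push and grip.
It fails at once if the barrel is dropped: it moves faster than 0.45 m/s while not held (contact force between the fingers and gun below 0.05 N and linear speed of gun above 0.45 m/s).
It fails at once if a bystander is shifted by more than 30 mm (distance of any of light, socket, feeler, race, spacer, cartridge, head from where it was at the start of the episode above 0.03 m).
It also fails if it takes over 54 s, if anything falls off the work surface, if the arm or the gripper's body presses on something with over 40 N, if the wrist force passes 120 N, or if a joint passes its speed limit or range.

## Working session

There is one attempt and no reset: what is moved stays moved. The work goes in short steps, each a Python script; the robot and the scene stay as the last script left them, time stands still between calls to the robot, and variables do not carry over. Pictures are saved under pics/ and viewed, at most 10 in all, crops included, and the job is handed in when it is done.

```bash
mkdir -p pics
python3 - <<'E'
from workcell import *
import cv2,numpy as np
a=[]
for n in ["scene","side"]:
    c=camera(n); np.savez(f"pics/{n}0.npz",**c); cv2.imwrite(f"pics/{n}0.png",cv2.resize(c["image"],(800,600)))
    print(n,c["fx"],c["cx"],c["cam_to_world"].round(3).tolist(),[k for k in c])
s=read_state();print(s["time"],s["tool_rot"],grip_point_offset,s["finger_gap"])
E
```

```text
scene 492.5622524516239 254.30538104193386 [[-0.79, -0.475, 0.388, 1095.594], [0.613, -0.618, 0.492, 751.819], [0.006, 0.626, 0.78, 1356.778], [0.0, 0.0, 0.0, 1.0]] ['image', 'range_z', 'fx', 'fy', 'cx', 'cy', 'cam_to_world']
side 351.87360051260924 253.36354878475342 [[-0.873, 0.251, -0.419, -51.255], [-0.489, -0.436, 0.756, 943.049], [0.007, 0.864, 0.504, 768.453], [0.0, 0.0, 0.0, 1.0]] ['image', 'range_z', 'fx', 'fy', 'cx', 'cy', 'cam_to_world']
0.1 [[ 9.21525834e-01  3.88316791e-01 -4.55533776e-04]
 [ 3.88317049e-01 -9.21525427e-01  8.69535579e-04]
 [-8.21306921e-05 -9.78191032e-04 -9.99999518e-01]] -18.700000000000003 85.28965507105119
```

View pics/scene0.png

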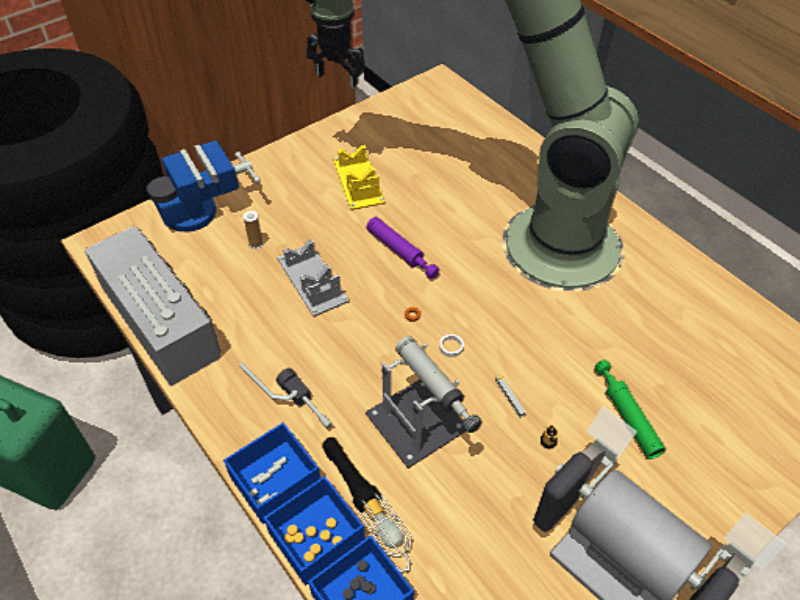

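View pics/side0.png

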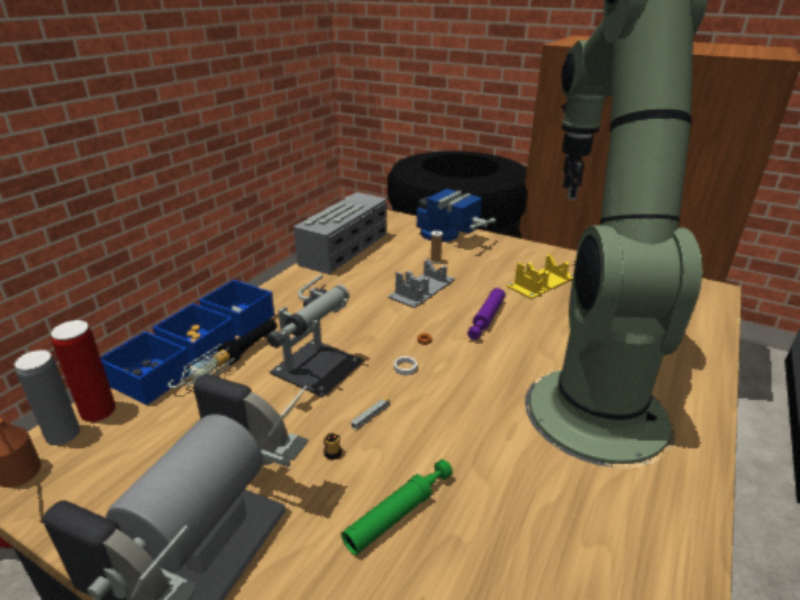

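The scene view shows the gun on its stand, with the mouth at about (405,348) and the knob at (470,422), and the grey cradle at about (312,280). In the side view the gun is at about (310,315) and the cradle at (420,285). Next I'll measure both from the range images, using a top-down height map.

```bash
cat > h.py <<'E'
import numpy as np,cv2
def cloud(c):
    z=np.asarray(c["range_z"],float); v,u=np.indices(z.shape)
    p=np.stack([(u-c["cx"])*z/c["fx"],-(v-c["cy"])*z/c["fy"],-z],-1)
    T=np.asarray(c["cam_to_world"]); w=p@T[:3,:3].T+T[:3,3]; w[z<=0]=np.nan
    return w
E
python3 - <<'E'
from h import *
P={};I={}
for n in ["scene","side"]:
    c=np.load(f"pics/{n}0.npz"); P[n]=cloud(c); I[n]=c["image"]
def at(n,u,v): 
    return P[n][int(v*.64),int(u*.64)].round(0)
print("counter z",at("scene",450,250),at("side",450,420))
for n,u,v in [("scene",405,345),("scene",430,370),("scene",472,424),("scene",325,290),("scene",300,250),("scene",412,314),("scene",452,345),("scene",252,230),("scene",510,395),("scene",350,470),("scene",295,385),("scene",550,436)]: print(n,u,v,at(n,u,v))
gm=at("scene",430,370)[:2]; cr=at("scene",315,285)[:2]
out=[]
for ctr,hi in [(gm,230),(cr,100)]:
    row=[]
    for n in P:
        p=P[n].reshape(-1,3); col=I[n].reshape(-1,3)
        m=(abs(p[:,:2]-ctr).max(1)<160)&(p[:,2]>-10)&(p[:,2]<hi); p=p[m]
        im=np.zeros((300,400,3),np.uint8)   # world y right->left: cols = y, rows = x
        o=np.argsort(p[:,2]); p=p[o]
        hs=cv2.applyColorMap(np.clip(p[:,2]/hi*255,0,255).astype(np.uint8)[:,None],cv2.COLORMAP_JET)[:,0]
        for q,h in zip(p,hs):
            cv2.circle(im,(int(200-(q[1]-ctr[1])),int(150-(q[0]-ctr[0]))),1,h.tolist(),-1)
        row.append(im)
    out.append(np.hstack(row))
    print("ctr",ctr)
cv2.imwrite("pics/top.png",np.vstack(out))
# gun axis
p=P["scene"].reshape(-1,3); q=P["side"].reshape(-1,3)
for nm,r in [("scene",p),("side",q)]:
    m=(abs(r[:,:2]-gm).max(1)<150)&(r[:,2]>172)&(r[:,2]<215); s=r[m]
    mu=s.mean(0); d=np.linalg.svd(s-mu,full_matrices=False)[2][0]; t=(s-mu)@d
    print(nm,len(s),mu.round(1),d.round(3),t.min().round(),t.max().round(),s[:,2].max().round(1))
E
```

```text
counter z [ 222. -154.   -5.] [253. 168.  -3.]
scene 405 345 [565. 102. 185.]
scene 430 370 [564. 174. 186.]
scene 472 424 [574. 303. 177.]
scene 325 290 [ 552. -195.   51.]
scene 300 250 [ 525. -340.   35.]
scene 412 314 [419. -58.   3.]
scene 452 345 [402.  62.   2.]
scene 252 230 [ 591. -439.   63.]
scene 510 395 [395. 236.  14.]
scene 350 470 [758. 186.  43.]
scene 295 385 [737. -39.  33.]
scene 550 436 [412. 363.  39.]
ctr [564. 174.]
ctr [ 575. -200.]
scene 715 [565.9 188.2 180.8] [ 0.042  0.999 -0.015] -101.0 121.0 191.5
side 373 [556.5 194.1 179.2] [-0.072 -0.997  0.013] -118.0 104.0 186.5
```

View pics/top.png

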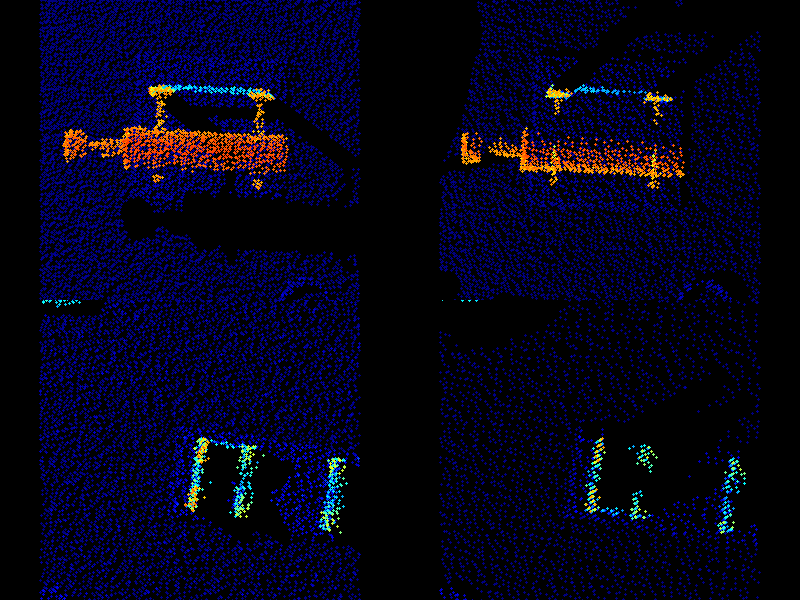

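The height map shows the gun lying nearly along +y with the knob to +y and the uprights on the +x side. The cradle's end plate is at about y≈-195 and its saddles lie to -y, rotated roughly 0.2 rad. I'll go over the cradle and then the gun for a close wrist look.

```bash
cat >> h.py <<'E'
from workcell import *
def R(th,flip=1):   # tool down, closing line across axis (sin th, cos th)
    y=flip*np.array([np.cos(th),-np.sin(th),0]); z=np.array([0,0,-1.]); return np.column_stack([np.cross(y,z),y,z])
def look(n,tag):
    c=camera(n); np.savez(f"pics/{tag}.npz",**c); cv2.imwrite(f"pics/{tag}.png",c["image"]); return c
E
python3 - <<'E'
from h import *
for f in (1,-1):
    for p,t in (([540,-270,330],.2),([566,180,400],.05)):
        q=inverse_kinematics(p,R(t,f)); print(f,p,None if q is None else np.round(q,2))
E
```

```text
1 [540, -270, 330] [ 0.61  0.42 -0.35  1.52  0.15  1.23  0.04]
1 [566, 180, 400] [ 0.13  0.44 -0.8   1.41  0.31  1.42 -0.72]
-1 [540, -270, 330] [-0.27  0.6   1.04  1.56 -0.53  1.29 -2.49]
-1 [566, 180, 400] [ 0.35  0.6  -1.27  1.4   0.57  1.55  2.21]
```

Run:
```python
from h import *
movep([540,-270,330],R(.2)); look("wrist","wc")
movep([566,150,430],R(.05)); look("wrist","wg")
print(read_state()["time"],read_state()["qpos"])
ims=[]
for t in ("wc","wg"):
    c=np.load(f"pics/{t}.npz"); p=cloud(c); print(t,c["cam_to_world"][:3,3], np.nanmedian(p[...,2]))
    ims.append(cv2.resize(c["image"],(400,300)))
cv2.imwrite("pics/w.png",np.hstack(ims))
```

```text
3.4 [ 0.03526727  0.36305592 -0.56657327  1.38404099  0.19345344  1.4502801
 -0.57692846]
wc [ 555.51076816 -197.11520501  472.88823705] 1.209276874768534
wg [571.29418065 224.38862251 572.88513163] 1.3977386655722057
```

View pics/w.png

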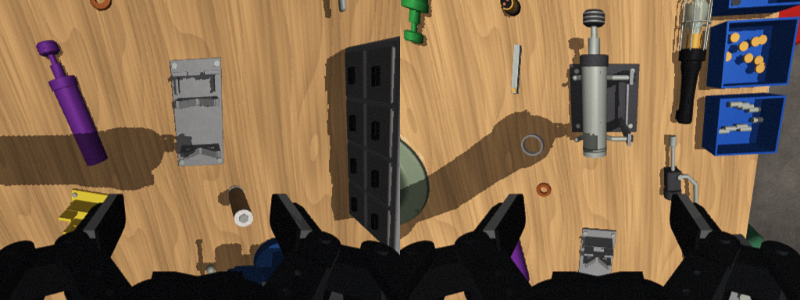

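The wrist views show the cradle at about (198,110) in the left half. The gun is at about (593,100) in the right half, with the knob up (+y).

Run:
```python
from h import *
for t in ("wc","scene0","side0"):
    c=np.load(f"pics/{t}.npz"); p=cloud(c).reshape(-1,3); im=c["image"].reshape(-1,3).astype(int)
    sat=im.max(1)-im.min(1)
    reg=(p[:,0]>460)&(p[:,0]<640)&(p[:,1]>-375)&(p[:,1]<-155)
    for nm,m in (("base",reg&(sat<25)&(p[:,2]<90)&(im.max(1)>60)),("hi",reg&(p[:,2]>22)&(p[:,2]<90)&(sat<40))):
        s=p[m]; s=s[~((s[:,1]<-360)&(s[:,0]>575))]
        if len(s)<20: print(t,nm,len(s)); continue
        r=cv2.minAreaRect(s[:,:2].astype(np.float32)); print(t,nm,len(s),np.round(r[0],1),np.round(r[1],1),round(r[2],1))
        if nm=="hi":
            th=np.deg2rad(-r[2] if r[2]<45 else 90-r[2])
            a=np.array([np.sin(th),np.cos(th)]);b=np.array([np.cos(th),-np.sin(th)])
            u=s[:,:2]@a; v=s[:,:2]@b
            print(" th",th)
            h,e=np.histogram(u,np.arange(u.min(),u.max()+3,3)); print(" ",dict(zip(e.astype(int).tolist(),h.tolist())))
            for lo,hi in ((u.max()-14,u.max()+1),(u.max()-70,u.max()-40),(u.min()-1,u.min()+20)):
                k=(u>=lo)&(u<=hi); print("  v",v[k].min().round(1),v[k].max().round(1),"z",s[k,2].max().round(1),"mean xy",s[k,:2].mean(0).round(1))
# gun
for t in ("wg","scene0","side0"):
    p=cloud(np.load(f"pics/{t}.npz")).reshape(-1,3)
    m=(p[:,0]>535)&(p[:,0]<600)&(p[:,1]>60)&(p[:,1]<340)&(p[:,2]>150)&(p[:,2]<200); s=p[m]
    print(t,"gun y range",s[:,1].min().round(1),np.percentile(s[:,1],[.5,99.5]).round(1),s[:,1].max().round(1))
    for y in range(90,320,15):
        k=s[(s[:,1]>=y)&(s[:,1]<y+15)]
        if len(k)>8: print("  ",y+7,len(k),np.percentile(k[:,0],[2,98]).round(1),np.percentile(k[:,2],95).round(1))
```

```text
wc base 7656 [ 540.2 -274. ] [198.5  90.3] 81.6
wc hi 1789 [ 541.5 -268.8] [147.4  72. ] 81.5
 th 0.14831130794845826
  {-259: 77, -256: 109, -253: 113, -250: 134, -247: 260, -244: 0, -241: 0, -238: 0, -235: 0, -232: 0, -229: 0, -226: 0, -223: 0, -220: 0, -217: 0, -214: 0, -211: 0, -208: 0, -205: 0, -202: 0, -199: 0, -196: 0, -193: 0, -190: 0, -187: 0, -184: 0, -181: 0, -178: 0, -175: 0, -172: 0, -169: 106, -166: 130, -163: 129, -160: 138, -157: 119, -154: 0, -151: 0, -148: 7, -145: 17, -142: 16, -139: 16, -136: 20, -133: 20, -130: 16, -127: 21, -124: 17, -121: 16, -118: 135, -115: 155, -112: 18}
  v 539.3 610.9 z 77.7 mean xy [ 551.8 -199.8]
  v 539.6 611.1 z 62.6 mean xy [ 545.1 -245.3]
  v 539.3 611.3 z 61.2 mean xy [ 532.1 -332.9]
scene0 base 1038 [ 539.7 -273. ] [203.3  90.8] 81.2
scene0 hi 474 [ 539.9 -268.3] [156.7  73. ] 81.6
 th 0.14639383196360123
  {-265: 3, -262: 8, -259: 11, -256: 19, -253: 32, -250: 44, -247: 17, -244: 4, -241: 0, -238: 0, -235: 0, -232: 0, -229: 0, -226: 0, -223: 0, -220: 0, -217: 0, -214: 0, -211: 0, -208: 0, -205: 0, -202: 0, -199: 0, -196: 0, -193: 
[... 1937 characters left out ...]
 217 93 [536.8 597.9] 186.9
   232 71 [547.8 586.5] 187.0
   247 96 [546.5 585.6] 186.2
   262 32 [558.5 574.5] 176.1
   277 23 [558.4 573.1] 175.6
   292 44 [557.9 582.9] 182.0
   307 58 [555.3 583.1] 180.7
side0 gun y range 90.6 [ 91.5 311.4] 311.9
   97 34 [538.4 566.6] 183.6
   112 41 [537.8 598.8] 183.7
   127 42 [536.1 566.9] 183.4
   142 41 [539.5 568.3] 184.3
   157 43 [540.8 570.6] 183.7
   172 45 [541.  572.2] 183.1
   187 47 [541.6 571.1] 183.3
   202 41 [542.7 572.6] 183.2
   217 49 [539.3 570.3] 184.1
   232 43 [542.5 573.5] 184.6
   247 100 [543.6 582.4] 185.0
   262 26 [557.9 569.6] 173.8
   277 22 [559.2 573.7] 171.5
   292 18 [552.2 579.1] 179.3
   307 78 [551.9 579.6] 178.9
```

The gun origin is at about (563.3, 164), θ≈0.05, tube top 185.6 (it should be 185), and length 220 as given. The cradle origin is at about (539, -284.5), θ≈0.148; saddle spacing measures 90 and plate height about 77, both as expected. Grasp and lift.

```bash
cat >> h.py <<'E'
TG,TC=.05,.148
C=np.array([539.,-284.5,0]); A=np.array([np.sin(TC),np.cos(TC),0])
def st(m=""):
    s=read_state(); print(m,"t",round(s["time"],2),s["eef_pos"].round(1) if hasattr(s["eef_pos"],"round") else s["eef_pos"],"F",np.round(s["ft_force"],1),"gap",round(s["finger_gap"],1),"grip",np.round(s["gripper_force"],1))
E
python3 - <<'E'
from h import *
open_gripper()
g=np.array([563.3,164,0])+15*np.array([np.sin(TG),np.cos(TG),0])
movep(g+[0,0,240],R(TG)); st()
print(movel(g+[0,0,142],max_speed=100,guard=15)); st("down")
clamp(); st("clamp")
movel(g+[0,0,232],max_speed=80); wait(.3); st("lift")
look("scene","s1"); look("side","d1")
for t in ("s1","d1"):
    p=cloud(np.load(f"pics/{t}.npz")).reshape(-1,3)
    m=(p[:,0]>540)&(p[:,0]<590)&(p[:,1]>60)&(p[:,1]<340)&(p[:,2]>235)&(p[:,2]<290); s=p[m]
    print(t,s[:,1].min(),s[:,1].max())
    for y in range(90,320,15):
        k=s[(s[:,1]>=y)&(s[:,1]<y+15)]
        if len(k)>8: print("  ",y+7,len(k),np.percentile(k[:,0],[2,98]).round(1),np.percentile(k[:,2],95).round(1))
E
```

```text
t 4.41 [564.9 179.1 241.4] F [ 0.8  0.2 -0.1] gap 85.6 grip 0.0
False
down t 5.54 [564.4 179.2 142.6] F [0.4 0.  0.1] gap 85.2 grip 0.0
clamp t 6.04 [563.  179.1 142.3] F [-10.4  -1.8  11. ] gap 38.6 grip 59.1
lift t 7.62 [564.  179.  231.8] F [-0.4 -0.1 -4.1] gap 38.4 grip 60.7
s1 85.66096216941594 310.34515344061435
   97 65 [545.7 578.8] 275.8
   112 54 [556.3 580.2] 277.4
   127 20 [562.1 579.8] 276.1
   172 28 [541.4 588.1] 283.5
   187 111 [540.6 589.6] 283.0
   202 78 [549.2 583. ] 276.5
   217 73 [550.2 585. ] 275.0
   232 83 [546.6 588.3] 276.6
   247 106 [548.4 586.4] 276.6
   262 35 [560.4 576.3] 264.1
   277 27 [562.4 576.3] 263.3
   292 45 [555.4 584.7] 270.1
   307 67 [558.3 585.2] 269.6
d1 90.72626825153463 312.17867616382273
   97 20 [540.5 552.3] 270.9
   112 25 [540.2 548.3] 268.3
   127 12 [540.1 546.3] 259.0
   142 10 [540.9 548.6] 254.2
   172 33 [541.3 587.8] 287.7
   187 75 [540.5 589.1] 286.5
   202 50 [543.8 571.2] 272.4
   217 48 [545.  571.6] 271.9
   232 45 [544.  571.3] 273.2
   247 116 [545.  583.2] 273.5
   262 26 [557.6 569.5] 260.9
   277 23 [558.8 575.1] 259.5
   292 21 [552.3 574.3] 268.2
   307 87 [552.9 580.8] 267.6
```

The barrel is held level, its axis 23 mm above the TCP. Carry it to the cradle and lower it under guard.

Run:
```python
from h import *
t=C+5*A
movel(t+[0,0,200],R(TC),max_speed=150); wait(.3); st("above")
movel(t+[0,0,62],max_speed=80,guard=15); wait(.2); st("near")
print(movel(t+[0,0,34],max_speed=20,guard=5)); wait(.2); st("down")
c=look("scene","s2"); look("side","d2")
p=cloud(c); 
for nm in ("s2","d2"):
    s=cloud(np.load(f"pics/{nm}.npz")).reshape(-1,3)
    u=(s-C)@A; v=(s-C)@np.array([A[1],-A[0],0]); 
    for lo in range(-100,150,12):
        k=(u>=lo)&(u<lo+12)&(abs(v)<26)&(s[:,2]>42)&(s[:,2]<95)
        if k.sum()>6: print(nm,lo+6,k.sum(),np.percentile(v[k],[3,97]).round(1),np.percentile(s[k,2],95).round(1))
    k=(abs(v)<18)&(s[:,2]>58)&(s[:,2]<95)&(u>-120)&(u<170); print(u[k].min(),u[k].max())
cv2.imwrite("pics/s2c.png",cv2.resize(c["image"][100:260,130:310],None,fx=3,fy=3))
```

```text
above t 11.23 [ 539.8 -279.5  200. ] F [-0.4 -0.9 -4.8] gap 38.4 grip 60.7
near t 13.31 [ 539.8 -279.6   62.2] F [-0.1 -0.5 -5.3] gap 38.6 grip 60.7
True
down t 14.58 [ 539.3 -279.5   38.1] F [-2.3  0.6  5.9] gap 38.5 grip 61.6
s2 -82 7 [14.1 18.3] 74.4
s2 -46 10 [16.6 24.2] 63.9
s2 -10 17 [-23.6  25.1] 84.7
s2 2 29 [-22.5  24.5] 84.5
s2 14 66 [-25.3  25.2] 91.8
s2 26 30 [-12.7  18.4] 83.7
s2 38 39 [-20.2  24.2] 83.4
s2 50 34 [-13.9  21. ] 84.0
s2 62 32 [-20.5  19.8] 83.7
s2 74 52 [-17.6  18.4] 85.0
s2 86 75 [-24.   23.5] 76.2
s2 98 23 [-23.   22.3] 71.4
s2 122 23 [-13.6  14. ] 75.2
s2 134 47 [-12.8  12.6] 77.2
-86.51477808869605 139.58512778768028
d2 -70 9 [-22.2   0.8] 72.6
d2 -46 7 [-25.2  -6.4] 69.9
d2 2 17 [-16.4  23.4] 91.2
d2 14 41 [-25.6  23.7] 90.0
d2 26 15 [-21.9  21.7] 84.2
d2 38 18 [-23.2   3.9] 78.1
d2 50 24 [-22.4   4.8] 78.5
d2 62 13 [-21.7   6.1] 81.1
d2 74 35 [-22.5  18.1] 79.6
d2 86 32 [-24.8  24.5] 73.1
d2 98 20 [-16.7  22.1] 74.0
d2 122 15 [-16.7   1.9] 76.1
d2 134 37 [-17.6   9.3] 73.6
-86.11930507299958 138.5645605250767
```

View pics/s2c.png

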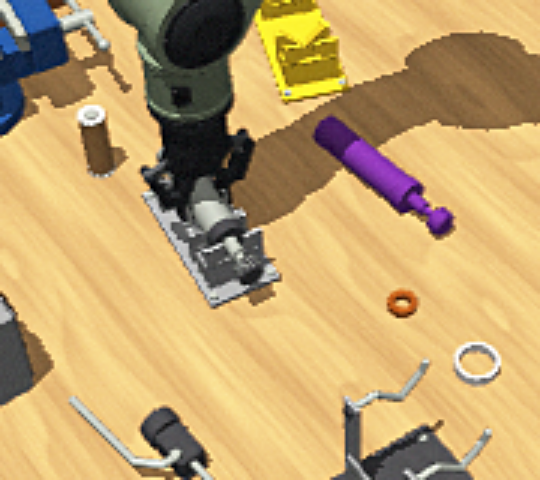

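The picture shows the barrel lying in the grey cradle, the cap inside the plate and the knob beyond it (about (248,275) in the crop). It may be about 1 mm high, so I'll press on a little and then release.

Run:
```python
from h import *
t=C+5*A
print(movel(t+[0,0,35],max_speed=10,guard=10)); wait(.2); st("seat")
open_gripper(); wait(.3); st("open")
movel(t+[0,0,150],max_speed=120); wait(.2)
movep(C+30*A+np.array([0,0,270]),R(TC)); st()
look("scene","s3"); look("wrist","w3")
for nm in ("s3","w3"):
    s=cloud(np.load(f"pics/{nm}.npz")).reshape(-1,3)
    u=(s-C)@A; v=(s-C)@np.array([A[1],-A[0],0]); 
    for lo in range(-100,150,12):
        k=(u>=lo)&(u<lo+12)&(abs(v)<26)&(s[:,2]>48)&(s[:,2]<95)
        if k.sum()>6: print(nm,lo+6,k.sum(),np.percentile(v[k],[3,97]).round(1),np.percentile(s[k,2],95).round(1))
    k=(abs(v)<18)&(s[:,2]>58)&(s[:,2]<95)&(u>-120)&(u<170); print(u[k].min(),u[k].max())
```

```text
True
seat t 15.09 [ 539.3 -279.5   38. ] F [-3.3  0.7 12.2] gap 38.7 grip 62.3
open t 15.92 [ 538.7 -279.3   37. ] F [ 0.1 -0.5 -0.5] gap 85.6 grip 0.0
 t 17.77 [ 543.5 -254.8  270.5] F [ 0.3 -1.1  0.5] gap 85.5 grip 0.0
s3 -82 24 [-14.7  18. ] 82.9
s3 -70 26 [-17.4  18.1] 84.8
s3 -58 39 [-19.2  20.3] 82.0
s3 -46 27 [-12.3  25.7] 83.3
s3 -34 29 [-17.4  17.3] 81.3
s3 -22 29 [-17.7  17.6] 82.8
s3 -10 27 [-16.   18.1] 83.2
s3 2 30 [-15.7  17.7] 83.6
s3 14 27 [-18.   17.2] 81.0
s3 26 33 [-16.3  17.5] 84.4
s3 38 41 [-25.7  23.3] 83.7
s3 50 36 [-17.9  23.5] 83.7
s3 62 28 [-17.7  19.5] 83.0
s3 74 56 [-18.8  18.7] 84.2
s3 86 60 [-25.   24.3] 77.3
s3 98 21 [-19.7  19.1] 71.4
s3 122 23 [-10.6  13.4] 79.4
s3 134 47 [-14.2  13. ] 77.1
-87.46355287820431 138.62676950217465
w3 -82 208 [-17.1  18.7] 80.7
w3 -70 315 [-18.2  18.8] 81.2
w3 -58 345 [-22.3  22.9] 80.7
w3 -46 386 [-24.4  23.9] 80.9
w3 -34 330 [-17.6  18.4] 81.1
w3 -22 340 [-17.5  18.2] 80.9
w3 -10 343 [-17.3  18. ] 81.0
w3 2 357 [-18.2  17.9] 81.0
w3 14 369 [-18.1  17.7] 80.8
w3 26 389 [-17.9  18.7] 80.8
w3 38 500 [-24.   24.6] 80.8
w3 50 415 [-18.6  19.4] 80.7
w3 62 445 [-19.2  20.1] 82.6
w3 74 426 [-19.1  19.9] 82.3
w3 86 389 [-24.6  24.5] 76.4
w3 98 164 [-8.6  8.3] 69.8
w3 110 145 [-9.5  9.8] 72.5
w3 122 390 [-14.4  14.3] 76.9
w3 134 211 [-14.2  14.1] 76.9
-85.84894449146485 135.09394817145275
```

The barrel is seated: level, centred to 0.3 mm, origin y about -10.5 and knob centre at about y=124.5. Now grip the knob and pull.

Run:
```python
from h import *
k=C+124.5*A
movep(k+[0,0,140],R(TC)); st()
print(movel(k+[0,0,38],max_speed=80,guard=12)); st("down")
clamp(); st("clamp")
for d in (20,60,103.5):
    movel(k+d*A+[0,0,38],max_speed=40); wait(.2); st(f"d{d}")
look("scene","s4"); c=look("side","d4"); look("wrist","w4")
for nm in ("s4","d4"):
    s=cloud(np.load(f"pics/{nm}.npz")).reshape(-1,3)
    u=(s-C)@A; v=(s-C)@np.array([A[1],-A[0],0]); 
    for lo in range(-100,270,15):
        m=(u>=lo)&(u<lo+15)&(abs(v)<26)&(s[:,2]>48)&(s[:,2]<95)
        if m.sum()>6: print(nm,lo+7,m.sum(),np.percentile(v[m],[3,97]).round(1),np.percentile(s[m,2],95).round(1))
    m=(abs(v)<15)&(s[:,2]>58)&(s[:,2]<85)&(u>-120)&(u<270); print(u[m].min(),u[m].max())
a=cv2.resize(np.load("pics/s4.npz")["image"][150:250,150:283],(400,300)); b=cv2.resize(c["image"][130:230,220:353],(400,300))
cv2.imwrite("pics/p4.png",np.hstack([a,b]))
```

```text
t 18.55 [ 557.7 -162.5  140.6] F [-0.1  0.   1.1] gap 85.8 grip 0.0
False
down t 19.98 [ 557.6 -161.5   38.5] F [ 0.8  0.1 -0.9] gap 85.5 grip 0.0
clamp t 20.52 [ 557.2 -161.3   38. ] F [-1.6  1.7  2.3] gap 30.4 grip 59.0
d20 t 21.38 [ 560.  -142.6   37.9] F [-2.7 -5.2  1.8] gap 30.3 grip 59.3
d60 t 22.73 [ 565.8 -103.8   37.9] F [-1.8 -9.5 -0.7] gap 30.4 grip 59.2
d103.5 t 24.16 [572.1 -61.7  37.8] F [ -1.6 -14.   -2.2] gap 30.4 grip 59.3
s4 -78 17 [-16.9  16.6] 81.9
s4 -63 38 [-15.9  18.1] 83.8
s4 -48 45 [-15.9  24.5] 82.9
s4 -33 38 [-17.3  18.2] 81.8
s4 -18 36 [-16.2  17.1] 82.5
s4 -3 40 [-17.2  18.1] 81.1
s4 12 32 [-15.7  18.2] 83.9
s4 27 41 [-17.2  17.8] 82.8
s4 42 48 [-21.9  24.6] 82.2
s4 57 33 [-15.5  18. ] 82.2
s4 72 35 [-8.  20.1] 85.6
s4 87 50 [-3.2 25.1] 79.8
s4 102 20 [-3.4  6.7] 69.4
s4 117 9 [-3.7  3.6] 64.8
s4 222 42 [-19.4  25.1] 90.6
s4 237 88 [-22.3  24.4] 91.6
-75.90842740320613 239.43909379892256
d4 -63 21 [-22.4   3.7] 78.0
d4 -48 21 [-24.1   8.8] 78.8
d4 -33 22 [-21.8   4.4] 78.3
d4 -18 20 [-21.6   2.3] 77.7
d4 -3 19 [-22.1   3.6] 79.6
d4 12 23 [-22.2   5.9] 78.7
d4 27 19 [-21.8   1.7] 79.6
d4 42 25 [-23.2   6.2] 79.5
d4 57 22 [-22.8   0.3] 79.5
d4 72 15 [-22.2   5.8] 80.4
d4 87 57 [-22.7  25.4] 79.1
d4 102 12 [-9.3  2.6] 66.8
d4 117 7 [-7.  -1.1] 68.0
d4 132 8 [-6.2  2.7] 62.7
d4 222 29 [-24.7  22.7] 92.1
d4 237 82 [-24.3  23.3] 92.6
-77.68914029110701 241.1101990483012
```

View pics/p4.png

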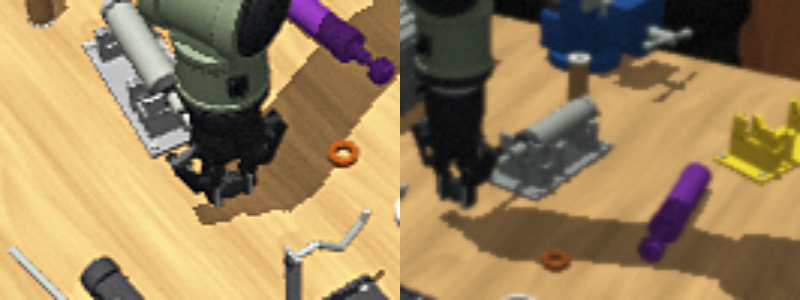

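The views show the barrel still in the cradle and the gripper holding the knob well out; the gripper hides the groove. Force along the rod is about 14.1 N, which puts it near 91 mm, and kinematics give 100.7 − 10.5 ≈ 90 mm. I'll add 2.5 mm for margin, check, and hand in.

Run:
```python
from h import *
k=C+124.5*A
movel(k+106*A+[0,0,38],max_speed=20); wait(.5); st("end")
s=read_state(); print("u",(np.array(s["eef_pos"])-C)@A, "Fa",np.array(s["ft_force"])@A)
look("wrist","w5"); s0=read_state()
s=cloud(look("scene","s5")).reshape(-1,3); u=(s-C)@A; v=(s-C)@np.array([A[1],-A[0],0])
m=(abs(v)<18)&(s[:,2]>58)&(s[:,2]<90)&(u>-120)&(u<0); print("mouth",u[m].min(),np.percentile(s[m,2],95))
if abs(s0["ft_force"][1])>10 and s0["finger_gap"]>28: print(finish_job())
```

```text
end t 25.08 [572.5 -59.2  37.7] F [ -0.9 -14.3  -1. ] gap 30.7 grip 59.3
u 227.75221014387284 Fa -14.300093711115121
mouth -80.01772564150616 83.32501275947222
the job is handed in; nothing more can be done
None
```

I set the barrel down in the cradle with the knob outside the end plate, then pulled the rod to about 93 mm (14.3 N on the pull) and handed the job in holding it there; the gripper hid the groove, so that figure comes from the pull force and arm position, and no pass/fail result came back.

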